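# Kit the through-hole parts in soldering order

### The arm

A 7-joint arm with a two-finger parallel gripper is mounted at the origin on the work surface. World frame = base frame: x ahead of the robot, y to its left, z up, the work surface at z = 0. Lengths are in m, angles in rad, forces in N, time in s.
With the tool pointing down it reaches from about 0.4 to 0.85 m from the base axis. Payload 10.4 kg.
Tool frame: the origin (TCP) lies midway between the tips of the shut fingers; the grasp point (between the pads) lies 19 mm behind it; z points along the fingers, x is the direction in which the jaws open and shut, and the axes are right-handed (so a half turn about z gives the same grasp; the last joint's range is limited). The gripper opens to 85 mm and grips with 20 to 120 N. Pads are 22 mm wide; open, the fingers measure 114 mm over their backs; the gripper's body (76 mm by 85 mm) begins 54 mm behind the grasp point. The pads swing forward as they close: fully open they stand 13 mm farther back than shut.
Start: joints at [-1.23, 0.332, -0.065, 1.46, 0.022, 1.35, -0.088], TCP at [0.222, 0.584, 0.231] pointing down, gripper open.
Joint ranges: [-2.6, 2.6], [-0.5, 2.12], [-1.47, 1.34], [0.16, 2.42], [-1.27, 4.41], [0.06, 2.06], [-2.6, 2.6]. Speed limits (rad/s): [2.22, 2.22, 2.79, 2.79, 3.14, 3.14, 3.14].

### API

Orientations are given as a unit quaternion [x, y, z, w].
In Python, from workcell import manip, cams gives the robot as it stands.
- The arm moves only by the tool move_arm, never from a script. Its argument "moves" is a list of rows, each a list of 7 numbers: the turn, a rotation vector about the tool's x, y, z in degrees, then the shift along the tool's x, y, z in m, then the finger opening in m, from 0 to 0.0854. A call has 1 to 10 rows; each row is the pose to reach, as a shift and turn from the pose commanded when the call began, along the tool's axes at that moment; what a row does not reach only later rows make up. A row lasts 1/10 s, in which the tool goes at most 50 mm and 8.59 degrees, less where a joint would pass 70% of its speed; a pose out of reach is approached as far as the arm can. A call with a gripper value outside its range is refused whole. The fingers move at their own pace and stop on an object; "grip_force" is the grip in N (left out, the last holds). Time passes only in rows, so rows that repeat a pose let the fingers close. It gives the time, the measured TCP pose, the force and the opening at its end, in the units of the state.
- manip.get_obs(): the state, without advancing time (a new reading comes with each control period).
- cams.camera(name): name is "scene" or "top" or "wrist"; returns the picture (420x560x3 uint8, red, green, blue); there is no depth.
- cams.camera_params(name): a dict with "fx", "fy", "cx", "cy" (pixels), "xyz" and "rotation" of the camera in the world. Camera axes: x right, y up, looking along -z (the intrinsics and any distortion apply to the point x, -y, -z); pixel columns grow to the right and rows downward; lengths in m; the calibration is good to about 2 mm. A picture is of the moment at which its call begins: read the wrist's pose just before it. camera_params takes no time and is no camera call; for the wrist camera it gives the pose at the moment of the call.
- manip.hand_in(): hands the job in, once; it reports no verdict.
The state is a dict: "clock": time; "joint_pos": joint angles; "joint_velocities": joint speeds; "tau": joint torques, N m; "position": TCP position; "ee_rot": TCP orientation; "ft_force": force on the tool from outside, world axes, zero at the start; "torque": the same for the moment, N m; "grip_width": opening from 0.0 (shut) to 1.0 (fully open).
Only numpy, scipy, OpenCV 4.12 (cv2) and the standard library are available. Lean on these libraries where they do the work, as an engineer would, in place of code of your own. Each camera call takes 0.05 s, during which the arm holds its last target. There are 200 camera calls.

### The job

Set out the four loose through-hole parts for hand soldering, lowest part first: one in the middle of each black dish on the rail, with the lowest (flat) part in the dish next to the circuit board, the next taller in the next dish, and so on to the tallest in the dish farthest from the board. Keep the parts upright, put each one down gently on its pins without dropping it, and let go.

Things in the scene. Friction and masses are not known exactly. Their poses are not given: they have to be found in the camera images.
- converter_c (a point): DC-DC converter module: flat black box with a blank pale label on top, 51 (its x) x 25.5 (its y) mm, standing on short pins, 15 mm high in all. The point is its centre, 7.5 mm above its underside (pin tips); z up. Plain grasp: across the 25.5 mm sides (fingers closing along its y). 45 g.
- filmcap_c (a point): film capacitor: grey upright box 42 (its x) x 20 (its y) mm, standing on short pins, 30 mm high in all. The point is its centre, 15 mm above its underside; z up. Plain grasp: across the 20 mm sides (closing along its y). 35 g.
- transformer_c (a point): small mains transformer: dark laminated core 42 (its x) x 22 (its y) mm with a tan winding bulging to 36 mm along its y over the middle 28 mm of x, on a white bobbin foot 40 x 36 mm, with pins; 45 mm high in all. The point is its centre, 22.5 mm above its underside; z up. Plain grasp: on the two bare core ends, 42 mm apart (closing along its x). 250 g.
- elcap_c (a point): electrolytic capacitor: upright dark round can 35 mm in diameter with a bare aluminium top, standing on short pins, 60 mm high in all. The point is its centre, 30 mm above its underside; z up. Grasp across the diameter in any direction. 85 g.
- dish0: one of four identical shallow black open dishes, fixed in a row on a flat aluminium rail; this is number 1 of the row counted from the robot's left (+y) to its right, spacing about 88 mm. Outside 100 (its x, across the row) x 78 (its y, along the row) x 12 mm high, walls and floor 2.5 mm thick. Origin: centre of its underside, 4 mm above the bench, so its inner floor is 6.5 mm above the bench; z up.
- dish1: one of four identical shallow black open dishes, fixed in a row on a flat aluminium rail; this is number 2 of the row counted from the robot's left (+y) to its right, spacing about 88 mm. Outside 100 (its x, across the row) x 78 (its y, along the row) x 12 mm high, walls and floor 2.5 mm thick. Origin: centre of its underside, 4 mm above the bench, so its inner floor is 6.5 mm above the bench; z up.
- dish2: one of four identical shallow black open dishes, fixed in a row on a flat aluminium rail; this is number 3 of the row counted from the robot's left (+y) to its right, spacing about 88 mm. Outside 100 (its x, across the row) x 78 (its y, along the row) x 12 mm high, walls and floor 2.5 mm thick. Origin: centre of its underside, 4 mm above the bench, so its inner floor is 6.5 mm above the bench; z up.
- dish3: one of four identical shallow black open dishes, fixed in a row on a flat aluminium rail; this is number 4 of the row counted from the robot's left (+y) to its right, spacing about 88 mm. Outside 100 (its x, across the row) x 78 (its y, along the row) x 12 mm high, walls and floor 2.5 mm thick. Origin: centre of its underside, 4 mm above the bench, so its inner floor is 6.5 mm above the bench; z up.
- board: green circuit board 152 x 92 mm held flat in an aluminium board holder, fixed to the bench at one end of the row of dishes, either the left or the right end (a soldering-iron stand is at the other end). About 170 x 110 mm, 54 mm high. Origin: centre of the holder's underside, on the bench; its x across the row, its y along the row, z up.
Things that resemble listed ones, but are neither listed nor needed, are in the scene too. What is shaped like the dish2 but green is not meant.

How it is judged:
By the outcome, as a careful person would: the job done as asked, in the order asked, and still so for the second after the job is handed in, with the robot touching nothing.
It also fails if it takes over 93 s, if anything falls off the work surface, if the arm or the gripper's body presses on something with over 40 N, if the wrist force passes 120 N, or if a joint passes its speed limit or range.

## Working session

There is one attempt and no reset: what is moved stays moved. The work goes in short steps, Python scripts to look and compute and a tool call to move; the robot and the scene stay as the last step left them, time stands still between calls to the robot, and variables do not carry over. Pictures are saved under pics/ and viewed, about 12 in all and at most 16, crops included, and the job is handed in when it is done.

Besides the shell and the picture viewer there is one more tool, called by a JSON object that holds its "method" and its "body", one argument or row to a line. move_arm: Moves the arm, as the interface text tells. Its arguments: {"type":"object","properties":{"moves":{"type":"array","items":{"type":"array","items":{"type":"number"}}},"grip_force":{"type":"number"}},"required":["moves"]}

```bash
ls; mkdir -p pics; python3 - <<'E'
from workcell import manip, cams
import cv2
for n in ["top","scene"]:
    im=cams.camera(n); cv2.imwrite(f"pics/{n}0.png",im[:,:,::-1]); print(n,cams.camera_params(n))
print(cams.camera_params("wrist")); print(manip.get_obs())
E
```

```text
pics
top {'fx': 411.0699436340293, 'fy': 411.0699436340293, 'cx': 272.9185327604746, 'cy': 216.92753395155816, 'xyz': array([0.36493292, 0.01914232, 1.18416327]), 'rotation': array([ 0.0321167 , -0.0336144 , -0.69974875,  0.71287466])}
scene {'fx': 433.34690151004423, 'fy': 433.34690151004423, 'cx': 277.03173054248697, 'cy': 213.00691044696467, 'xyz': array([ 1.08530681, -0.29146287,  0.67321099]), 'rotation': array([0.34623396, 0.21765569, 0.48788035, 0.77118144])}
{'fx': 332.4794294274962, 'fy': 332.4794294274962, 'cx': 280.222241724343, 'cy': 207.05466535280402, 'xyz': array([0.15066887, 0.6106053 , 0.37401443]), 'rotation': array([-0.12523801, -0.08568792,  0.56092619,  0.81383956])}
{'clock': 0.1, 'joint_pos': array([-1.22961324,  0.33278934, -0.06469092,  1.46083947,  0.02161396,
        1.34992196, -0.08848651]), 'joint_velocities': array([-0.00015726,  0.00066427, -0.00082981, -0.00225659, -0.00108133,
        0.00043969, -0.00105883]), 'tau': array([ 1.09454711e-03, -6.26741338e+01,  4.86365310e-02, -3.92430961e+01,
        1.60571246e-02,  6.86324638e-03, -8.30106970e-07]), 'position': array([0.22227607, 0.58378081, 0.23061608]), 'ee_rot': array([ 8.23342784e-01,  5.67544061e-01, -4.97656048e-04,  3.88191677e-04]), 'ft_force': array([-0.27345675, -0.95223023, -0.45832465]), 'torque': array([ 0.0035903 , -0.00751446,  0.02434421]), 'grip_width': 0.9998985001236262}
```

View pics/top0.png

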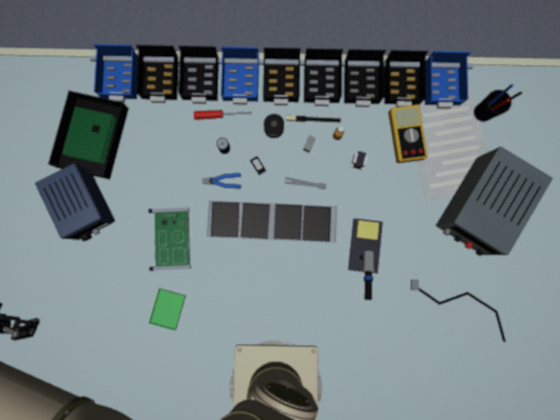

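View pics/scene0.png

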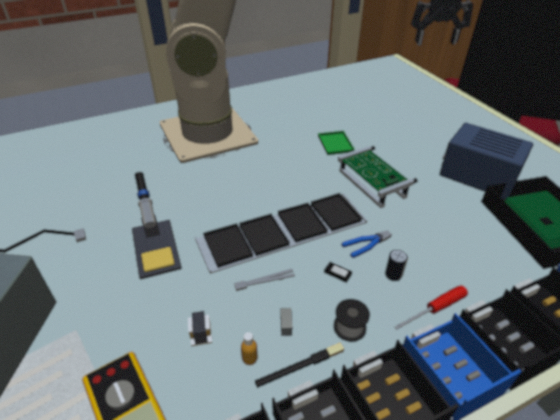

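```bash
cat > h.py <<'E'
from workcell import manip, cams
import numpy as np, cv2
from scipy.spatial.transform import Rotation as R
def ray(p,uv,z):
    "pixel(s) -> world at height z"
    uv=np.atleast_2d(uv).astype(float)
    d=np.c_[(uv[:,0]-p['cx'])/p['fx'],-(uv[:,1]-p['cy'])/p['fy'],-np.ones(len(uv))]
    d=R.from_quat(p['rotation']).apply(d); c=p['xyz']
    return c+d*((z-c[2])/d[:,2])[:,None]
def proj(p,X):
    v=R.from_quat(p['rotation']).inv().apply(np.atleast_2d(X)-p['xyz'])
    return np.c_[p['cx']+p['fx']*v[:,0]/-v[:,2],p['cy']-p['fy']*v[:,1]/-v[:,2]]
def snap(n,name):
    p=cams.camera_params(n); im=cams.camera(n)[:,:,::-1].copy(); cv2.imwrite(f"pics/{name}.png",im); return p,im
def plan(x,y,z,yaw):
    """tool-frame shift and turn (deg about tool z) to reach TCP x,y,z pointing down with tool x at yaw deg (mod 180)"""
    o=manip.get_obs(); r=R.from_quat(o['ee_rot']); 
    best=None
    for k in(0,180):
        a=np.radians(yaw+k); T=R.from_matrix(np.c_[[np.cos(a),np.sin(a),0],[np.sin(a),-np.cos(a),0],[0,0,-1]])
        v=(r.inv()*T).as_rotvec(degrees=True)
        if best is None or np.linalg.norm(v)<np.linalg.norm(best): best=v
    print('turn',best.round(1),'shift',r.inv().apply(np.array([x,y,z])-o['position']).round(4))
E
python3 - <<'E'
from h import *
im=cv2.imread("pics/top0.png")[115:265,195:395]
cv2.imwrite("pics/c0.png",cv2.resize(im,(800,600),interpolation=cv2.INTER_CUBIC))
p=cams.camera_params("top")
print(ray(p,[[222,145],[258,165],[309,143],[360,160],[225,219],[256,220],[287,222],[318,223]],0.01).round(3))
E
```

```text
[[ 0.682  0.17   0.01 ]
 [ 0.625  0.064  0.01 ]
 [ 0.693 -0.084  0.01 ]
 [ 0.645 -0.232  0.01 ]
 [ 0.466  0.155  0.01 ]
 [ 0.465  0.066  0.01 ]
 [ 0.461 -0.023  0.01 ]
 [ 0.459 -0.112  0.01 ]]
```

View pics/c0.png

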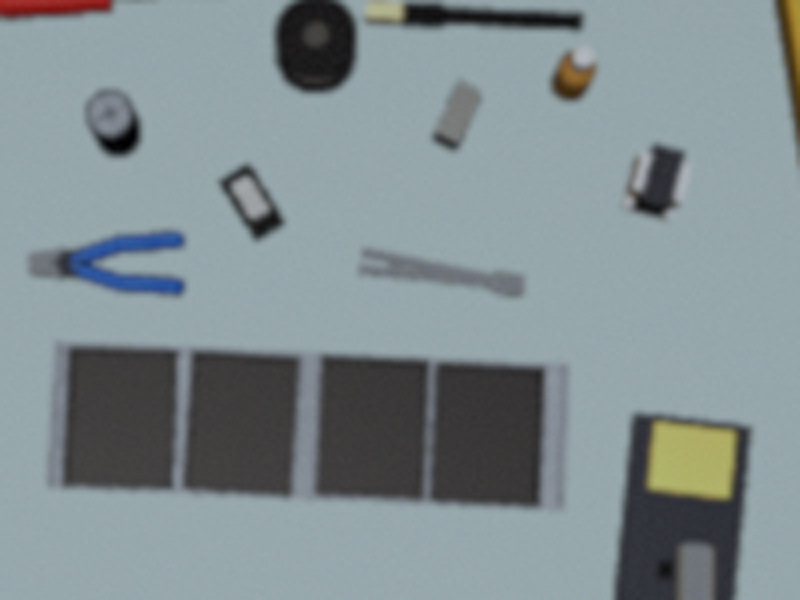

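```bash
python3 - <<'E'
from h import *
p=cams.camera_params("top"); im=cv2.imread("pics/top0.png")
g=cv2.resize(im[195:250,200:345],None,fx=4,fy=4,interpolation=cv2.INTER_CUBIC).max(2)
n,l,s,c=cv2.connectedComponentsWithStats((g<105).astype(np.uint8))
for i in range(1,n):
    if s[i,4]<3000: continue
    ct=cv2.findContours((l==i).astype(np.uint8),0,2)[0][0]
    b=cv2.boxPoints(cv2.minAreaRect(ct))/4+[200-.375,195-.375]
    w=ray(p,b,.016); e=w[1]-w[0]; f=w[2]-w[1]
    print(w.mean(0).round(4),np.linalg.norm(e).round(3),np.linalg.norm(f).round(3),np.degrees(np.arctan2(e[1],e[0])).round(1))
plan(.56,0,.30,90)
E
```

```text
[0.4655 0.1551 0.016 ] 0.1 0.079 -0.6
[0.4635 0.0689 0.016 ] 0.1 0.078 -2.3
[ 0.4618 -0.025   0.016 ] 0.1 0.079 -1.5
[ 0.4589 -0.1059  0.016 ] 0.1 0.081 -2.0
turn [ -0.    0.1 -20.8] shift [-0.4255  0.5233 -0.0688]
```

{"method": "move_arm", "body": {
  "moves": [
    [0,0,-20.8,-0.4255,0.5233,-0.0688,0.085],
    [0,0,-20.8,-0.4255,0.5233,-0.0688,0.085],
    [0,0,-20.8,-0.4255,0.5233,-0.0688,0.085],
    [0,0,-20.8,-0.4255,0.5233,-0.0688,0.085],
    [0,0,-20.8,-0.4255,0.5233,-0.0688,0.085],
    [0,0,-20.8,-0.4255,0.5233,-0.0688,0.085],
    [0,0,-20.8,-0.4255,0.5233,-0.0688,0.085],
    [0,0,-20.8,-0.4255,0.5233,-0.0688,0.085],
    [0,0,-20.8,-0.4255,0.5233,-0.0688,0.085],
    [0,0,-20.8,-0.4255,0.5233,-0.0688,0.085]
  ]
}}

```text
clock: 1.1
position: [0.4717, 0.1517, 0.2822]
ee_rot: [0.707, 0.707, 0.0, -0.0]
ft_force: [1.4, 1.6, -0.4]
grip_width: 0.998
```

```bash
python3 -c "
from h import *
plan(.56,0,.30,90)"
```

```text
turn [-0. -0. -0.] shift [-0.1517  0.0884 -0.0179]
```

{"method": "move_arm", "body": {
  "moves": [
    [0,0,0,-0.1517,0.0884,-0.018,0.085],
    [0,0,0,-0.1517,0.0884,-0.018,0.085],
    [0,0,0,-0.1517,0.0884,-0.018,0.085],
    [0,0,0,-0.1517,0.0884,-0.018,0.085],
    [0,0,0,-0.1517,0.0884,-0.018,0.085],
    [0,0,0,-0.1517,0.0884,-0.018,0.085]
  ]
}}

```text
clock: 1.7
position: [0.5594, 0.0018, 0.2995]
ee_rot: [0.708, 0.706, -0.0, -0.0]
ft_force: [-0.6, 0.1, 0.4]
grip_width: 0.999
```

```bash
python3 -c "
from h import *
p,im=snap('wrist','w1');print(p,manip.get_obs()['position'])
cv2.imwrite('pics/w1b.png',cv2.resize(im,(800,600),interpolation=cv2.INTER_CUBIC))"
```

```text
{'fx': 332.4794294274962, 'fy': 332.4794294274962, 'cx': 280.222241724343, 'cy': 207.05466535280402, 'xyz': array([0.48287278, 0.00133421, 0.44298674]), 'rotation': array([-0.10700564, -0.10692893,  0.69825478,  0.69968297])} [0.55920228 0.00288738 0.29951272]
```

View pics/w1b.png

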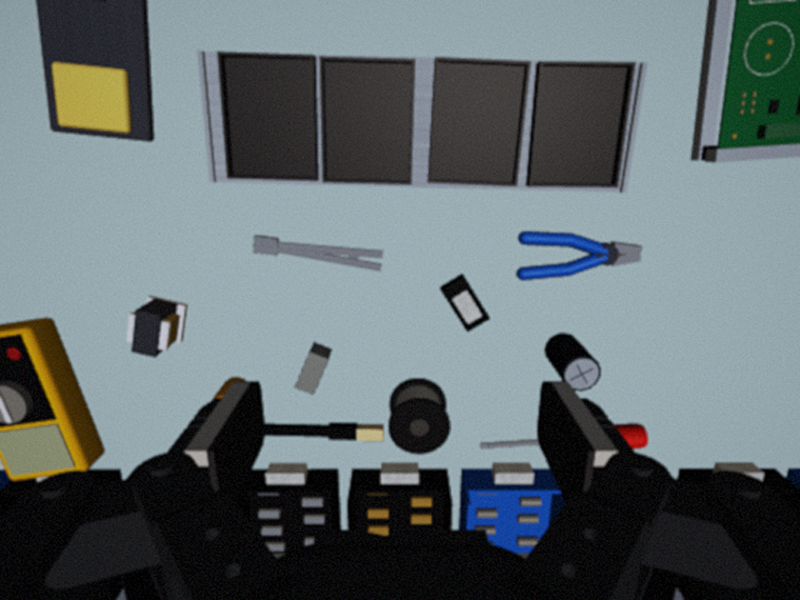

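```bash
cat > fit.py <<'E'
from h import *
from scipy.optimize import minimize
def box(a,b,z0,z1): return np.array([[x,y,z] for x in(-a/2,a/2) for y in(-b/2,b/2) for z in(z0,z1)])
t=np.linspace(0,2*np.pi,40)
cyl=np.vstack([np.c_[.0175*np.cos(t),.0175*np.sin(t),0*t+z] for z in(.004,.06)])
M=dict(conv=[box(.051,.0255,.003,.015)],film=[box(.042,.02,.003,.03)],
 tran=[box(.042,.022,.004,.045),box(.028,.036,.01,.04),box(.04,.036,.003,.009)],elcap=[cyl])
S=4
def fit(p,im,k,x0,z0=0,win=.045,thr=28,fixyaw=False):
    c=proj(p,[[x0[0],x0[1],z0+.02]])[0]; h=int(win/(p['xyz'][2])*p['fx'])
    u,v=int(c[0])-h,int(c[1])-h; u,v=max(u,0),max(v,0)
    a=cv2.resize(im[v:v+2*h,u:u+2*h],None,fx=S,fy=S,interpolation=cv2.INTER_CUBIC)
    L=cv2.cvtColor(a,cv2.COLOR_BGR2LAB).astype(float); b=np.median(L.reshape(-1,3),0)
    w=np.array([.7,2,2]) ; m=(np.linalg.norm((L-b)*w,axis=2)>thr).astype(np.uint8)
    n,l,s,cc=cv2.connectedComponentsWithStats(m)
    q=(c-[u,v]+.5)*S-.5
    i=min([j for j in range(1,n) if s[j,4]>800],key=lambda j:np.linalg.norm(cc[j]-q))
    m=(l==i).astype(np.uint8); m=cv2.morphologyEx(m,cv2.MORPH_CLOSE,np.ones((9,9)))
    def render(x):
        r=np.zeros_like(m); cs,sn=np.cos(x[2]),np.sin(x[2])
        for B in M[k]:
            X=np.c_[x[0]+cs*B[:,0]-sn*B[:,1],x[1]+sn*B[:,0]+cs*B[:,1],z0+B[:,2]]
            P=((proj(p,X)-[u,v]+.5)*S-.5).astype(np.float32)
            cv2.fillConvexPoly(r,np.round(cv2.convexHull(P)*16).astype(np.int32),1,shift=4)
        return r
    cost=lambda y:float((render(np.array(y)*[.001,.001,np.pi/180])!=m).sum())
    best=None
    for yaw in ([0] if k=='elcap' else range(0,180,30)):
        y0=np.array([x0[0]*1e3,x0[1]*1e3,yaw])
        r=minimize(cost,y0,method='Nelder-Mead',options=dict(initial_simplex=y0+np.array([[0,0,0],[8,0,0],[0,8,0],[0,0,15]]),maxiter=200))
        if best is None or r.fun<best.fun: best=r
    x=best.x; o=a.copy(); o[...,1]=np.maximum(o[...,1],m*120); 
    ct=cv2.findContours(render(x*[.001,.001,np.pi/180]),0,2)[0]; cv2.drawContours(o,ct,-1,(0,0,255),1)
    print(k,x.round(1),'xor/area',round(best.fun/m.sum(),3)); return x,o
E
python3 - <<'E'
from fit import *
im=cv2.imread('pics/w1.png')
p={'fx':332.4794,'fy':332.4794,'cx':280.22224,'cy':207.05467,'xyz':np.array([0.48287278,0.00133421,0.44298674]),'rotation':np.array([-0.10700564,-0.10692893,0.69825478,0.69968297])}
G={'conv':(.625,.064),'film':(.69,-.083),'tran':(.64,-.23),'elcap':(.672,.168)}
O=[cv2.resize(fit(p,im,k,G[k])[1],(300,300)) for k in G]
pt=cams.camera_params('top'); it=cv2.imread('pics/top0.png')
O+=[cv2.resize(fit(pt,it,k,G[k])[1],(300,300)) for k in G]
cv2.imwrite('pics/fit.png',cv2.resize(np.vstack([np.hstack(O[:4]),np.hstack(O[4:])]),(800,400)))
g=cv2.resize(im,None,fx=4,fy=4,interpolation=cv2.INTER_CUBIC).max(2)[:600]
n,l,s,c=cv2.connectedComponentsWithStats((g<100).astype(np.uint8))
for i in range(1,n):
    if not 40000<s[i,4]<120000 : continue
    ct=cv2.findContours((l==i).astype(np.uint8),0,2)[0][0]
    b=cv2.boxPoints(cv2.minAreaRect(ct))/4-.375
    w=ray(p,b,.016); print(w.mean(0).round(4),np.linalg.norm(w[1]-w[0]).round(3),np.linalg.norm(w[2]-w[1]).round(3))
E
```

```text
conv [625.5  62.5  32.2] xor/area 0.472
film [689.8 -84.9 -23.7] xor/area 0.066
tran [ 642.9 -229.2  -14.8] xor/area 0.314
elcap [675.7 162.1   7.4] xor/area 0.444
conv [624.6  65.   32.7] xor/area 0.416
film [687.7 -81.3 161. ] xor/area 0.353
tran [ 642.3 -224.8  -21.1] xor/area 0.469
elcap [674.2 163.4   9.9] xor/area 0.292
[ 0.4244 -0.2495  0.016 ] 0.088 0.11
[0.4339 0.2906 0.016 ] 0.077 0.127
[ 0.4594 -0.1106  0.016 ] 0.08 0.103
[ 0.4629 -0.0284  0.016 ] 0.1 0.077
[0.4643 0.0672 0.016 ] 0.1 0.078
[0.4665 0.1534 0.016 ] 0.104 0.081
```

View pics/fit.png

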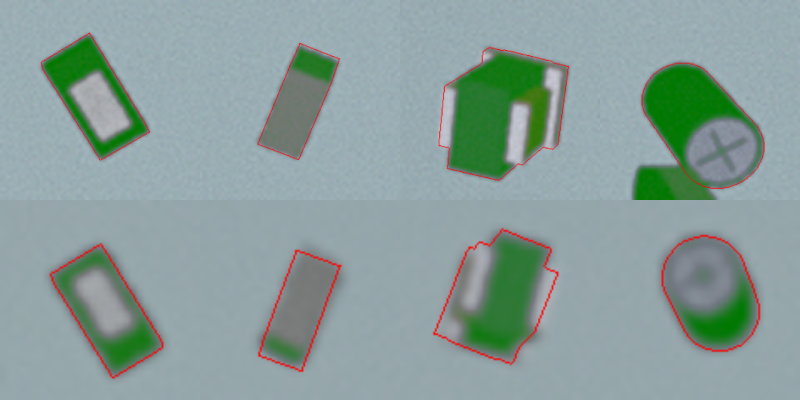

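```bash
python3 -c "
from h import *
plan(.625,.064,.06,122.5)"
```

```text
turn [ -0.1  -0.  -32.5] shift [0.061  0.066  0.2395]
```

{"method": "move_arm", "body": {
  "moves": [
    [0,0,-32.5,0.061,0.066,0.2395,0.055],
    [0,0,-32.5,0.061,0.066,0.2395,0.055],
    [0,0,-32.5,0.061,0.066,0.2395,0.055],
    [0,0,-32.5,0.061,0.066,0.2395,0.055],
    [0,0,-32.5,0.061,0.066,0.2395,0.055],
    [0,0,-32.5,0.061,0.066,0.2395,0.055],
    [0,0,-32.5,0.061,0.066,0.2395,0.055],
    [0,0,-32.5,0.061,0.066,0.2395,0.055]
  ]
}}

```text
clock: 2.55
position: [0.6265, 0.063, 0.063]
ee_rot: [0.481, 0.877, 0.001, 0.001]
ft_force: [-0.5, 0.1, -0.4]
grip_width: 0.646
```

```bash
python3 -c "
from h import *
plan(.625,.064,.004,122.5)
p,im=snap('wrist','w2');print(proj(p,[[.625,.064,.015]]))"
```

```text
turn [ 0.2  0.1 -0.1] shift [ 0.0017 -0.0008  0.059 ]
[[283.83948785 231.73610405]]
```

View pics/w2.png

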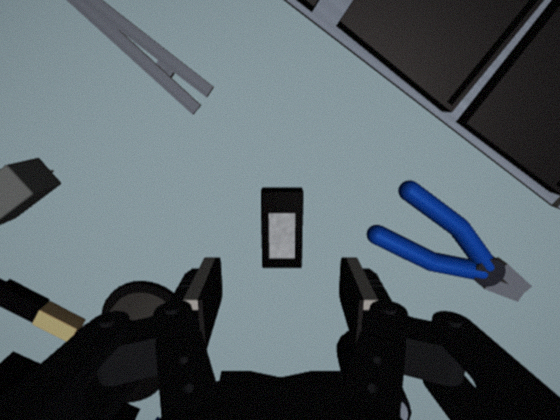

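{"method": "move_arm", "body": {
  "moves": [
    [0,0,0,0.001,0,0.03,0.055],
    [0,0,0,0.001,0,0.055,0.055],
    [0,0,0,0.001,0,0.059,0.055],
    [0,0,0,0.001,0,0.059,0.02],
    [0,0,0,0.001,0,0.059,0.02],
    [0,0,0,0.001,0,0.059,0.02],
    [0,0,0,0.001,0,0.059,0.02],
    [0,0,0,0.001,0,0.059,0.02]
  ],
  "grip_force": 30
}}

```text
clock: 3.4
position: [0.6266, 0.0638, 0.004]
ee_rot: [0.481, 0.876, 0.001, 0.001]
ft_force: [-1.7, -0.7, 7.9]
grip_width: 0.288
```

```bash
python3 -c "
from h import *
plan(.466,.1545,.08,178.5)"
```

```text
turn [  0.1   0.2 -56.1] shift [ 0.1626 -0.0866 -0.0765]
```

{"method": "move_arm", "body": {
  "moves": [
    [0,0,0,0,0,-0.03,0.02],
    [0,0,0,0,0,-0.0765,0.02],
    [0,0,-28,0.08,-0.043,-0.0765,0.02],
    [0,0,-56,0.1626,-0.0866,-0.0765,0.02],
    [0,0,-56,0.1626,-0.0866,-0.0765,0.02],
    [0,0,-56,0.1626,-0.0866,-0.0765,0.02],
    [0,0,-56,0.1626,-0.0866,-0.0765,0.02],
    [0,0,-56,0.1626,-0.0866,-0.0765,0.02],
    [0,0,-56,0.1626,-0.0866,-0.0765,0.02],
    [0,0,-56,0.1626,-0.0866,-0.0765,0.02]
  ]
}}

```text
clock: 4.4
position: [0.464, 0.1538, 0.0767]
ee_rot: [0.03, 1.0, -0.002, -0.001]
ft_force: [0.3, -0.3, 0.3]
grip_width: 0.287
```

```bash
python3 -c "
from h import *
plan(.466,.1545,.0105,178.5)
p,im=snap('wrist','w3')"
```

```text
turn [-0.3 -0.2 -1.9] shift [-0.0021  0.0011  0.0662]
```

View pics/w3.png

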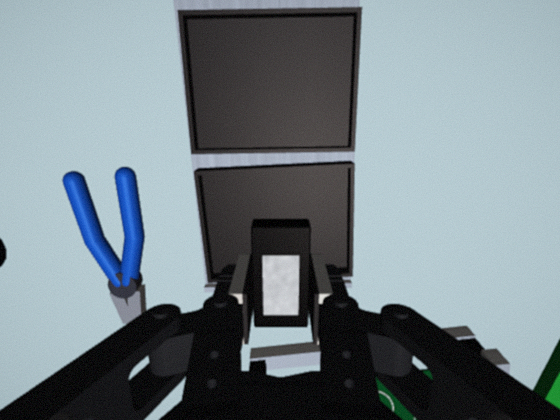

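```bash
python3 -c "
from h import *
p=cams.camera_params('wrist')
print(ray(p,[[281,285]],.0877),manip.get_obs()['position'])
print(ray(p,[[180,11],[361,8],[355,151],[192,153]],.016).round(4), ray(p,[[180,11],[361,8],[355,151],[192,153]],.016).mean(0))
print(ray(p,[[195,170],[354,163],[352,278]],.016).round(4),(ray(p,[[195,170]],.016)+ray(p,[[352,278]],.016))/2)
print(proj(p,[[.466,.1545-.039,.016],[.466,.1545+.039,.016]]))"
```

```text
[[0.46422797 0.15471873 0.0877    ]] [0.46439283 0.15328545 0.07707791]
[[0.5115 0.0253 0.016 ]
 [0.4131 0.0296 0.016 ]
 [0.4157 0.1069 0.016 ]
 [0.5156 0.1023 0.016 ]] [0.46395415 0.06600593 0.016     ]
[[0.5151 0.1129 0.016 ]
 [0.4163 0.1143 0.016 ]
 [0.4171 0.1943 0.016 ]] [[0.46610246 0.15360292 0.016     ]]
[[274.00679427 169.57744195]
 [281.23492805 280.68280417]]
```

{"method": "move_arm", "body": {
  "moves": [
    [0,0,0,0,0,0.02,0.02],
    [0,0,0,0,0,0.04,0.02],
    [0,0,0,0,0,0.055,0.02],
    [0,0,0,0,0,0.055,0.02],
    [0,0,0,0,0,0.055,0.02],
    [0,0,0,0,0,0.055,0.02]
  ]
}}

```text
clock: 5.05
position: [0.4643, 0.1536, 0.0218]
ee_rot: [0.031, 1.0, -0.002, -0.001]
ft_force: [-0.1, 0.0, -0.4]
grip_width: 0.289
```

```bash
python3 -c "
from h import *
plan(.466,.153,.0105,178.5);print(manip.get_obs()['position'],manip.get_obs()['ft_force'])"
```

```text
turn [-0.2 -0.2 -2.1] shift [-0.0018 -0.0005  0.0113]
[0.46428461 0.15362071 0.02184245] [-0.07356595  0.02425483 -0.39112146]
```

{"method": "move_arm", "body": {
  "moves": [
    [-0.2,-0.2,-2,-0.0018,-0.0005,0.004,0.02],
    [-0.2,-0.2,-2,-0.0018,-0.0005,0.0085,0.02],
    [-0.2,-0.2,-2,-0.0018,-0.0005,0.0098,0.02],
    [-0.2,-0.2,-2,-0.0018,-0.0005,0.0105,0.02],
    [-0.2,-0.2,-2,-0.0018,-0.0005,0.011,0.02],
    [-0.2,-0.2,-2,-0.0018,-0.0005,0.0112,0.02]
  ]
}}

```text
clock: 5.65
position: [0.4652, 0.1525, 0.0103]
ee_rot: [0.014, 1.0, -0.001, -0.001]
ft_force: [-6.5, -3.8, 15.0]
grip_width: 0.286
```

{"method": "move_arm", "body": {
  "moves": [
    [0,0,0,0,0,-0.0003,0.03],
    [0,0,0,0,0,-0.0003,0.045],
    [0,0,0,0,0,-0.0003,0.045],
    [0,0,0,0,0,-0.0003,0.045],
    [0,0,0,0,0,-0.03,0.045],
    [0,0,0,0,0,-0.08,0.05],
    [0,0,0,0,0,-0.13,0.05],
    [0,0,0,0,0,-0.13,0.05],
    [0,0,0,0,0,-0.13,0.05]
  ]
}}

```text
clock: 6.55
position: [0.4663, 0.1523, 0.1405]
ee_rot: [0.014, 1.0, -0.0, 0.001]
ft_force: [-0.3, -0.3, -1.1]
grip_width: 0.587
```

```bash
python3 -c "
from h import *
plan(.689,-.083,.1,66.5)
p,im=snap('wrist','w4');print(p['xyz'],p['rotation'])
for y,x in((.153,.466),): print(proj(p,[[x,y,.0215]]))"
```

```text
turn [ -0.1   0.1 -68.1] shift [-0.2294 -0.2288  0.0409]
[0.46387843 0.07504343 0.28398394] [-0.00293373 -0.15168774  0.98832153  0.01423997]
[[280.86726207 201.7991432 ]]
```

View pics/w4.png

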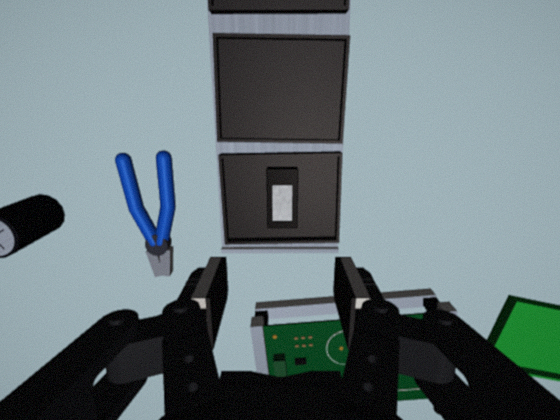

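```bash
python3 -c "
from h import *
print(manip.get_obs()['joint_pos'].round(2))"
```

```text
[ 0.28  0.18 -0.74  1.89  0.14  1.12  2.6 ]
```

{"method": "move_arm", "body": {
  "moves": [
    [0,0,8,-0.03,-0.03,0,0.05],
    [0,0,16,-0.06,-0.06,0,0.05],
    [0,0,24,-0.09,-0.09,0,0.05],
    [0,0,32,-0.12,-0.12,0,0.05],
    [0,0,40,-0.15,-0.15,0,0.05],
    [0,0,48,-0.18,-0.18,0,0.05],
    [0,0,56,-0.21,-0.21,0.01,0.05],
    [0,0,64,-0.229,-0.229,0.02,0.05],
    [0,0,72,-0.229,-0.229,0.03,0.05],
    [0,0,80,-0.229,-0.229,0.04,0.05]
  ]
}}

```text
clock: 7.6
position: [0.6871, -0.0825, 0.0955]
ee_rot: [0.655, 0.755, -0.002, -0.002]
ft_force: [-0.1, 0.9, -0.1]
grip_width: 0.59
```

```bash
python3 -c "
from h import *
print(manip.get_obs()['joint_pos'].round(2))
plan(.689,-.083,.08,67)"
```

```text
[ 0.27  0.6  -0.32  1.39  0.19  1.19  1.64]
turn [-0.3  0.1 31.1] shift [-0.0007  0.0019  0.0155]
```

{"method": "move_arm", "body": {
  "moves": [
    [-0.3,0,8,-0.0007,0.0019,0.0155,0.05],
    [-0.3,0,16,-0.0007,0.0019,0.0155,0.05],
    [-0.3,0,24,-0.0007,0.0019,0.0155,0.05],
    [-0.3,0,31,-0.0007,0.0019,0.0155,0.05],
    [-0.3,0,31,-0.0007,0.0019,0.0155,0.05],
    [-0.3,0,31,-0.0007,0.0019,0.0155,0.05],
    [-0.3,0,31,-0.0007,0.0019,0.0155,0.05]
  ]
}}

```text
clock: 8.3
position: [0.6895, -0.0824, 0.0829]
ee_rot: [0.831, 0.557, 0.001, 0.001]
ft_force: [0.4, -0.9, 0.0]
grip_width: 0.589
```

```bash
cat > look.py <<'E'
from fit import *
import sys
k,name,x,y=sys.argv[1],sys.argv[2],float(sys.argv[3]),float(sys.argv[4]); thr=float(sys.argv[5]) if len(sys.argv)>5 else 28
p,im=snap('wrist',name); o=manip.get_obs(); print(o['position'].round(4),o['joint_pos'].round(2))
_,v=fit(p,im,k,(x,y),thr=thr,win=.04); cv2.imwrite(f'pics/{name}f.png',cv2.resize(v,(400,400)))
cv2.imwrite(f'pics/{name}v.png',np.hstack([cv2.resize(im,(533,400)),cv2.resize(v,(260,400))]))
E
python3 look.py film w5 .689 -.083; python3 -c "
from h import *
plan(.689,-.083,.008,67)"
```

```text
[ 0.6897 -0.0827  0.0832] [ 0.21  0.6  -0.22  1.41  0.14  1.15  1.15]
film [690.4 -85.3 -23.9] xor/area 0.035
turn [0.2 0.  0.6] shift [-0.0006 -0.0007  0.0752]
```

View pics/w5v.png

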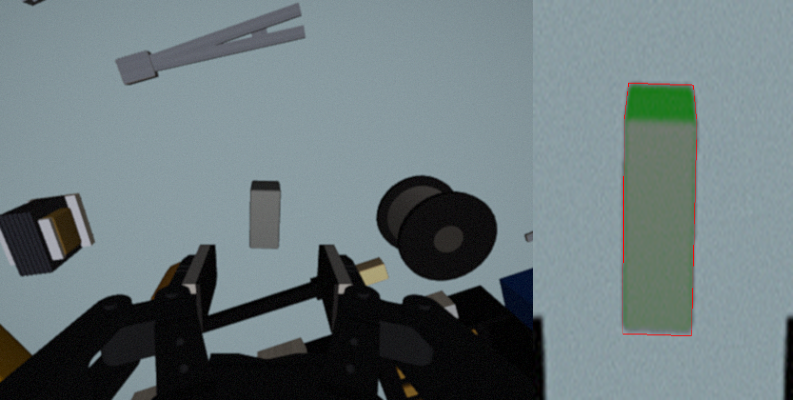

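{"method": "move_arm", "body": {
  "moves": [
    [0,0,1,-0.0015,0.001,0.03,0.05],
    [0,0,1,-0.0015,0.001,0.06,0.05],
    [0,0,1,-0.0015,0.001,0.075,0.05],
    [0,0,1,-0.0015,0.001,0.075,0.015],
    [0,0,1,-0.0015,0.001,0.075,0.015],
    [0,0,1,-0.0015,0.001,0.075,0.015],
    [0,0,1,-0.0015,0.001,0.075,0.015],
    [0,0,1,-0.0015,0.001,0.075,0.015],
    [0,0,1,-0.0015,0.001,0.075,0.015]
  ]
}}

```text
clock: 9.25
position: [0.6913, -0.0848, 0.01]
ee_rot: [0.837, 0.548, 0.002, 0.002]
ft_force: [-1.5, 0.6, 5.6]
grip_width: 0.224
```

```bash
python3 -c "
from h import *
plan(.464,.067,.1,-1.5); plan(.464,.067,.1,88.5)"
```

```text
turn [ 0.3 -0.2 67.9] shift [ 0.0484 -0.2685 -0.0915]
turn [  0.3   0.  -22.1] shift [ 0.0484 -0.2685 -0.0915]
```

{"method": "move_arm", "body": {
  "moves": [
    [0,0,0,0,0,-0.04,0.015],
    [0,0,0,0,0,-0.09,0.015],
    [0,0,8,0.006,-0.034,-0.0915,0.015],
    [0,0,16,0.012,-0.067,-0.0915,0.015],
    [0,0,24,0.018,-0.1,-0.0915,0.015],
    [0,0,32,0.024,-0.134,-0.0915,0.015],
    [0,0,40,0.03,-0.168,-0.0915,0.015],
    [0,0,48,0.036,-0.2,-0.0915,0.015],
    [0,0,56,0.042,-0.235,-0.0915,0.015],
    [0,0,64,0.0484,-0.2685,-0.0915,0.015]
  ]
}}

```text
clock: 10.25
position: [0.4621, 0.0677, 0.0993]
ee_rot: [1.0, 0.018, 0.002, 0.001]
ft_force: [0.2, 0.3, 0.2]
grip_width: 0.229
```

```bash
python3 -c "
from h import *
print(manip.get_obs()['joint_pos'].round(2))
plan(.464,.067,.025,-1.5)"
```

```text
[-0.08  0.12 -0.18  2.02  0.03  1.01 -0.23]
turn [ 0.1 -0.2  3.6] shift [0.0016 0.0007 0.0743]
```

{"method": "move_arm", "body": {
  "moves": [
    [0,0,3.6,0.0016,0,0.03,0.015],
    [0,0,3.6,0.0016,0,0.055,0.015],
    [0,0,3.6,0.0016,0,0.07,0.015],
    [0,0,3.6,0.0016,0,0.07,0.015],
    [0,0,3.6,0.0016,0,0.07,0.015]
  ]
}}

```text
clock: 10.75
position: [0.4655, 0.0671, 0.0297]
ee_rot: [1.0, -0.01, 0.002, 0.001]
ft_force: [0.2, 1.1, -0.7]
grip_width: 0.229
```

```bash
python3 -c "
from h import *
print(manip.get_obs()['position'])
p,im=snap('wrist','w6')
plan(.464,.067,.0155,-1.5)"
```

```text
[0.46545865 0.06710883 0.02969298]
turn [ 0.1 -0.3  0.3] shift [-0.002   0.0002  0.0146]
```

View pics/w6.png

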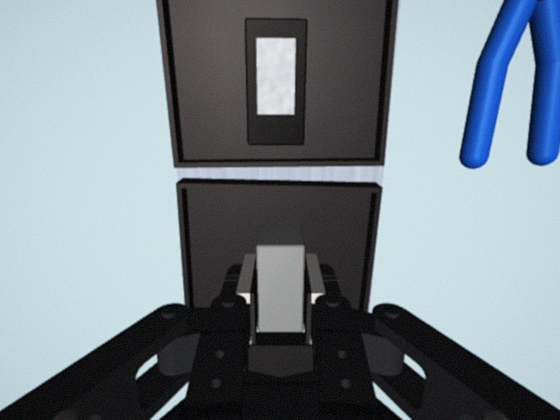

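```bash
python3 -c "
from h import *
p=cams.camera_params('wrist')
print(ray(p,[[280,246],[280,331]],.051).round(4))
print(ray(p,[[180,183],[381,183],[181,167],[383,165]],.016).round(4))"
```

```text
[[0.4661 0.0884 0.051 ]
 [0.4653 0.0479 0.051 ]]
[[0.4182 0.107  0.016 ]
 [0.5158 0.1049 0.016 ]
 [0.4195 0.1148 0.016 ]
 [0.5161 0.1137 0.016 ]]
```

{"method": "move_arm", "body": {
  "moves": [
    [0,-0.3,0,-0.0005,0.001,0.007,0.015],
    [0,-0.3,0,-0.0005,0.001,0.012,0.015],
    [0,-0.3,0,-0.0005,0.001,0.013,0.015],
    [0,-0.3,0,-0.0005,0.001,0.0138,0.015],
    [0,-0.3,0,-0.0005,0.001,0.0142,0.015],
    [0,-0.3,0,-0.0005,0.001,0.0142,0.015]
  ]
}}

```text
clock: 11.4
position: [0.465, 0.0659, 0.0163]
ee_rot: [1.0, -0.01, -0.001, 0.001]
ft_force: [-7.4, -1.4, 21.6]
grip_width: 0.228
```

Firm contact; release and lift.

{"method": "move_arm", "body": {
  "moves": [
    [0,0,0,0,0,-0.0007,0.015],
    [0,0,0,0,0,-0.0007,0.025],
    [0,0,0,0,0,-0.0007,0.04],
    [0,0,0,0,0,-0.0007,0.04],
    [0,0,0,0,0,-0.0007,0.04],
    [0,0,0,0,0,-0.04,0.04],
    [0,0,0,0,0,-0.09,0.05],
    [0,0,0,0,0,-0.13,0.07],
    [0,0,0,0,0,-0.13,0.07],
    [0,0,0,0,0,-0.13,0.07]
  ]
}}

```text
clock: 12.4
position: [0.4654, 0.0663, 0.1457]
ee_rot: [1.0, -0.01, 0.0, 0.001]
ft_force: [-0.8, 0.0, -0.2]
grip_width: 0.819
```

```bash
python3 -c "
from h import *
print(manip.get_obs()['joint_pos'].round(2))
plan(.63,-.228,.12,-16)"
```

```text
[-0.07  0.07 -0.17  1.96  0.02  1.11 -0.27]
turn [ 0.1 -0.  14.8] shift [0.1705 0.2909 0.026 ]
```

{"method": "move_arm", "body": {
  "moves": [
    [0,0,3,0.024,0.04,0,0.07],
    [0,0,6,0.048,0.08,0,0.07],
    [0,0,9,0.072,0.12,0,0.07],
    [0,0,12,0.096,0.16,0,0.07],
    [0,0,14.8,0.12,0.2,0.01,0.07],
    [0,0,14.8,0.144,0.245,0.02,0.07],
    [0,0,14.8,0.1705,0.291,0.026,0.07],
    [0,0,14.8,0.1705,0.291,0.026,0.07],
    [0,0,14.8,0.1705,0.291,0.026,0.07]
  ]
}}

```text
clock: 13.3
position: [0.6283, -0.2296, 0.1161]
ee_rot: [0.99, -0.14, -0.003, 0.001]
ft_force: [-1.6, 0.9, -0.2]
grip_width: 0.818
```

```bash
python3 look.py tran w7 .6426 -.228
```

```text
[ 0.6287 -0.2277  0.117 ] [ 0.24  0.5   0.06  1.47 -0.03  1.17  0.02]
tran [ 642.4 -228.8  165.4] xor/area 0.438
```

View pics/w7v.png

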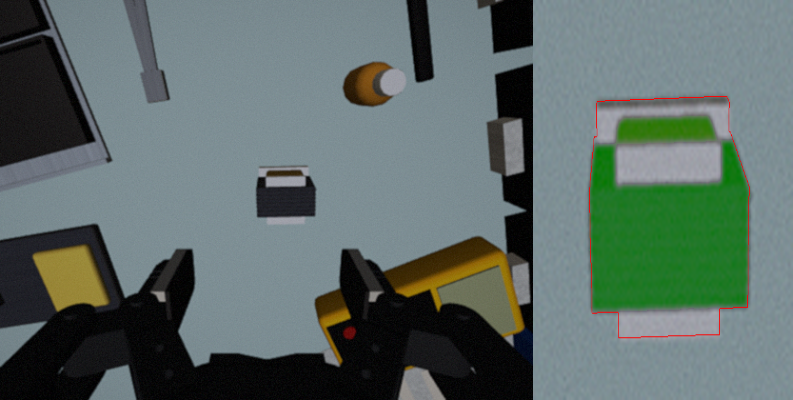

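```bash
python3 -c "
from h import *
plan(.6424,-.2283,.010,-14.6)"
```

```text
turn [ 0.1  0.2 -1.4] shift [ 0.0138 -0.0033  0.107 ]
```

{"method": "move_arm", "body": {
  "moves": [
    [0,0,-1.4,0.0138,-0.0033,0.03,0.07],
    [0,0,-1.4,0.0138,-0.0033,0.06,0.07],
    [0,0,-1.4,0.0138,-0.0033,0.09,0.07],
    [0,0,-1.4,0.0138,-0.0033,0.107,0.07],
    [0,0,-1.4,0.0138,-0.0033,0.107,0.05],
    [0,0,-1.4,0.0138,-0.0033,0.107,0.035],
    [0,0,-1.4,0.0138,-0.0033,0.107,0.035],
    [0,0,-1.4,0.0138,-0.0033,0.107,0.035],
    [0,0,-1.4,0.0138,-0.0033,0.107,0.035],
    [0,0,-1.4,0.0138,-0.0033,0.107,0.035]
  ],
  "grip_force": 50
}}

```text
clock: 14.35
position: [0.6442, -0.2291, 0.0134]
ee_rot: [0.992, -0.127, 0.0, 0.001]
ft_force: [-2.2, 0.3, 5.5]
grip_width: 0.481
```

```bash
python3 -c "
from h import *
plan(.4625,-.0275,.1,-1.5)"
```

```text
turn [  0.1  -0.  -13.1] shift [-0.2265 -0.1493 -0.087 ]
```

{"method": "move_arm", "body": {
  "moves": [
    [0,0,0,0,0,-0.03,0.035],
    [0,0,0,0,0,-0.087,0.035],
    [0,0,-2,-0.035,-0.023,-0.087,0.035],
    [0,0,-4,-0.07,-0.046,-0.087,0.035],
    [0,0,-6,-0.105,-0.069,-0.087,0.035],
    [0,0,-8,-0.14,-0.092,-0.087,0.035],
    [0,0,-11,-0.18,-0.119,-0.087,0.035],
    [0,0,-13,-0.21,-0.138,-0.087,0.035],
    [0,0,-13,-0.2265,-0.1493,-0.087,0.035],
    [0,0,-13,-0.2265,-0.1493,-0.087,0.035]
  ]
}}

```text
clock: 15.35
position: [0.4604, -0.0253, 0.0992]
ee_rot: [1.0, -0.012, -0.001, 0.0]
ft_force: [-0.1, -0.8, -2.3]
grip_width: 0.484
```

{"method": "move_arm", "body": {
  "moves": [
    [0,0,0,0,0,0.03,0.035],
    [0,0,0,0,0,0.055,0.035],
    [0,0,0,0,0,0.067,0.035],
    [0,0,0,0,0,0.067,0.035],
    [0,0,0,0,0,0.067,0.035]
  ]
}}

```text
clock: 15.85
position: [0.4626, -0.0278, 0.0328]
ee_rot: [1.0, -0.014, -0.0, 0.001]
ft_force: [0.2, -0.2, -2.0]
grip_width: 0.482
```

```bash
python3 -c "
from h import *
print(manip.get_obs()['position'])
p,im=snap('wrist','w8');print(p['xyz'],p['rotation'])
plan(.4625,-.0275,.0195,-1.5)"
```

```text
[ 0.46255396 -0.02776528  0.03277551]
[0.46476629 0.04842375 0.17609744] [-0.15223716  0.00240074 -0.01370151  0.9882461 ]
turn [ 0.1 -0.  -0.1] shift [-0.0004 -0.0002  0.0136]
```

View pics/w8.png

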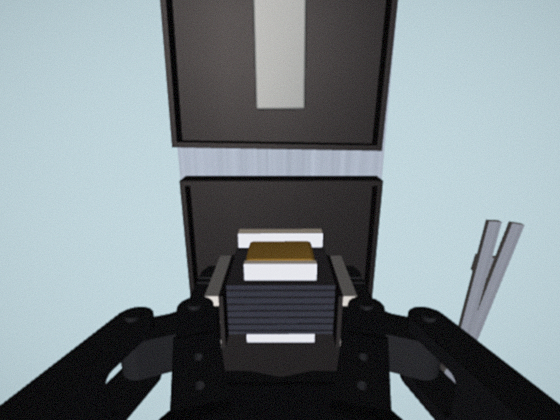

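```bash
python3 -c "
from h import *
p=cams.camera_params('wrist')
print(ray(p,[[281,282],[281,334]],.0648).round(4))
print(ray(p,[[183,179],[381,179],[172,147],[383,150]],.016).round(4))"
```

```text
[[ 0.4635 -0.0165  0.0648]
 [ 0.4628 -0.04    0.0648]]
[[0.4161 0.0137 0.016 ]
 [0.5137 0.011  0.016 ]
 [0.4126 0.0295 0.016 ]
 [0.5137 0.0252 0.016 ]]
```

{"method": "move_arm", "body": {
  "moves": [
    [0,0,0,0.0005,-0.0013,0.006,0.035],
    [0,0,0,0.0005,-0.0013,0.011,0.035],
    [0,0,0,0.0005,-0.0013,0.0122,0.035],
    [0,0,0,0.0005,-0.0013,0.0128,0.035],
    [0,0,0,0.0005,-0.0013,0.0132,0.035],
    [0,0,0,0.0005,-0.0013,0.0132,0.035]
  ]
}}

```text
clock: 16.5
position: [0.4623, -0.0262, 0.0197]
ee_rot: [1.0, -0.014, -0.001, 0.001]
ft_force: [-7.6, 0.8, 12.3]
grip_width: 0.487
```

{"method": "move_arm", "body": {
  "moves": [
    [0,0,0,0,0,-0.0003,0.04],
    [0,0,0,0,0,-0.0003,0.06],
    [0,0,0,0,0,-0.0003,0.06],
    [0,0,0,0,0,-0.0003,0.06],
    [0,0,0,0,0,-0.0003,0.06],
    [0,0,0,0,0,-0.04,0.06],
    [0,0,0,0,0,-0.09,0.06],
    [0,0,0,0,0,-0.13,0.06],
    [0,0,0,0,0,-0.13,0.06],
    [0,0,0,0,0,-0.13,0.06]
  ]
}}

```text
clock: 17.5
position: [0.4631, -0.0261, 0.1496]
ee_rot: [1.0, -0.014, 0.0, 0.001]
ft_force: [-1.0, 0.1, -0.3]
grip_width: 0.702
```

```bash
python3 -c "
from h import *
print(manip.get_obs()['joint_pos'].round(2))
plan(.665,.155,.16,60)"
```

```text
[ 0.05  0.05 -0.1   1.97  0.01  1.12 -0.08]
turn [  0.1  -0.  -61.6] shift [ 0.1969 -0.1865 -0.0104]
```

{"method": "move_arm", "body": {
  "moves": [
    [0,0,-8,0.025,-0.024,-0.01,0.06],
    [0,0,-16,0.05,-0.047,-0.01,0.06],
    [0,0,-24,0.075,-0.07,-0.01,0.06],
    [0,0,-32,0.1,-0.094,-0.01,0.06],
    [0,0,-40,0.125,-0.118,-0.01,0.06],
    [0,0,-48,0.15,-0.14,-0.01,0.06],
    [0,0,-56,0.175,-0.165,-0.01,0.06],
    [0,0,-61,0.197,-0.1865,-0.01,0.06],
    [0,0,-61,0.197,-0.1865,-0.01,0.06],
    [0,0,-61,0.197,-0.1865,-0.01,0.06]
  ]
}}

```text
clock: 18.5
position: [0.6637, 0.1552, 0.1559]
ee_rot: [0.868, 0.496, -0.003, -0.0]
ft_force: [-0.7, -0.8, 0.5]
grip_width: 0.698
```

```bash
python3 look.py elcap w9 .675 .163; python3 -c "
from h import *
plan(.6752,.1625,.014,60)"
```

```text
[0.6637 0.1543 0.1566] [-0.11  0.52 -0.27  1.37  0.14  1.27  0.65]
elcap [675.3 161.7  17.8] xor/area 1.022
turn [-0.1  0.2 -0.6] shift [0.0134 0.006  0.1425]
```

View pics/w9v.png

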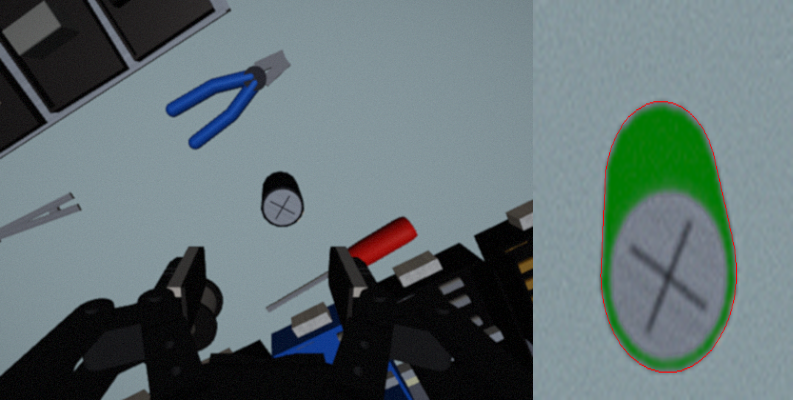

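{"method": "move_arm", "body": {
  "moves": [
    [0,0,0,0.0134,0.0065,0.03,0.06],
    [0,0,0,0.0134,0.0065,0.06,0.06],
    [0,0,0,0.0134,0.0065,0.09,0.06],
    [0,0,0,0.0134,0.0065,0.12,0.06],
    [0,0,0,0.0134,0.0065,0.142,0.06],
    [0,0,0,0.0134,0.0065,0.142,0.05],
    [0,0,0,0.0134,0.0065,0.142,0.028],
    [0,0,0,0.0134,0.0065,0.142,0.028],
    [0,0,0,0.0134,0.0065,0.142,0.028],
    [0,0,0,0.0134,0.0065,0.142,0.028]
  ],
  "grip_force": 30
}}

```text
clock: 19.55
position: [0.6773, 0.1631, 0.0175]
ee_rot: [0.868, 0.496, -0.0, 0.0]
ft_force: [0.0, 0.9, -1.1]
grip_width: 0.39
```

{"method": "move_arm", "body": {
  "moves": [
    [0,0,0,0,0,0,0.028],
    [0,0,0,0,0,0,0.028]
  ]
}}

```text
clock: 19.75
position: [0.6773, 0.1632, 0.0174]
ee_rot: [0.868, 0.496, -0.0, 0.0]
ft_force: [-1.2, -0.5, 6.1]
grip_width: 0.393
```

```bash
python3 -c "
from h import *
print(manip.get_obs()['position'])
plan(.46,-.1085,.155,0)"
```

```text
[0.67734816 0.16318184 0.01744678]
turn [ 0.1  0.  59.4] shift [-0.3446 -0.049  -0.1373]
```

{"method": "move_arm", "body": {
  "moves": [
    [0,0,0,0,0,-0.03,0.028],
    [0,0,0,0,0,-0.08,0.028],
    [0,0,0,0,0,-0.12,0.028],
    [0,0,8,-0.043,-0.006,-0.137,0.028],
    [0,0,16,-0.086,-0.012,-0.137,0.028],
    [0,0,24,-0.13,-0.018,-0.137,0.028],
    [0,0,32,-0.172,-0.024,-0.137,0.028],
    [0,0,40,-0.215,-0.031,-0.137,0.028],
    [0,0,48,-0.258,-0.037,-0.137,0.028],
    [0,0,56,-0.3,-0.043,-0.137,0.028]
  ]
}}

```text
clock: 20.75
position: [0.4861, -0.0745, 0.1541]
ee_rot: [1.0, 0.027, -0.0, 0.001]
ft_force: [-0.3, -1.6, -0.3]
grip_width: 0.392
```

```bash
python3 -c "
from h import *
plan(.46,-.1085,.1,-1)"
```

```text
turn [0.1 0.  4.1] shift [-0.0279  0.0325  0.0541]
```

{"method": "move_arm", "body": {
  "moves": [
    [0,0,4,-0.028,0.0325,0,0.028],
    [0,0,4,-0.028,0.0325,0,0.028],
    [0,0,4,-0.028,0.0325,0.03,0.028],
    [0,0,4,-0.028,0.0325,0.06,0.028],
    [0,0,4,-0.028,0.0325,0.09,0.028],
    [0,0,4,-0.028,0.0325,0.114,0.028],
    [0,0,4,-0.028,0.0325,0.114,0.028],
    [0,0,4,-0.028,0.0325,0.114,0.028]
  ]
}}

```text
clock: 21.55
position: [0.4615, -0.1073, 0.0405]
ee_rot: [1.0, -0.005, -0.001, 0.001]
ft_force: [0.9, 0.1, -0.1]
grip_width: 0.397
```

```bash
python3 -c "
from h import *
print(manip.get_obs()['position'])
p,im=snap('wrist','w10')
plan(.46,-.1085,.0239,-1.5)"
```

```text
[ 0.46153141 -0.10731717  0.04052781]
turn [ 0.1 -0.   1. ] shift [-0.0021  0.001   0.0173]
```

View pics/w10.png

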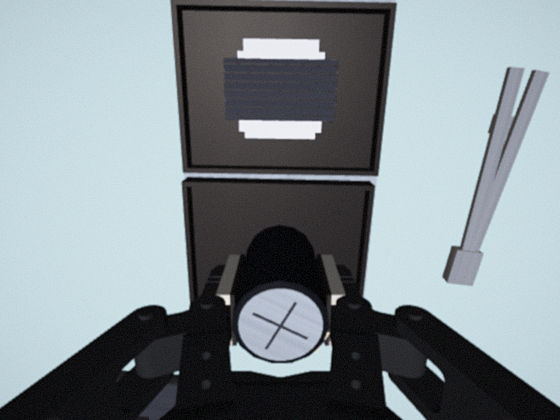

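```bash
python3 -c "
from h import *
p=cams.camera_params('wrist')
print(ray(p,[[280,283],[280,361],[281,322]],.0831).round(4))
print(ray(p,[[184,181],[375,181],[183,172],[379,172]],.016).round(4))"
```

```text
[[ 0.4622 -0.0907  0.0831]
 [ 0.4619 -0.1237  0.0831]
 [ 0.4624 -0.1065  0.0831]]
[[ 0.4126 -0.0698  0.016 ]
 [ 0.5117 -0.0707  0.016 ]
 [ 0.4126 -0.065   0.016 ]
 [ 0.5134 -0.066   0.016 ]]
```

{"method": "move_arm", "body": {
  "moves": [
    [0,0,0,-0.001,0.002,0.006,0.028],
    [0,0,0,-0.001,0.002,0.012,0.028],
    [0,0,0,-0.001,0.002,0.0145,0.028],
    [0,0,0,-0.001,0.002,0.0155,0.028],
    [0,0,0,-0.001,0.002,0.0162,0.028],
    [0,0,0,-0.001,0.002,0.0165,0.028],
    [0,0,0,-0.001,0.002,0.0165,0.028]
  ]
}}

```text
clock: 22.3
position: [0.4603, -0.1095, 0.0238]
ee_rot: [1.0, -0.005, -0.001, 0.001]
ft_force: [-1.6, -0.2, 4.3]
grip_width: 0.389
```

{"method": "move_arm", "body": {
  "moves": [
    [0,0,0,0,0,0.0006,0.028],
    [0,0,0,0,0,0.0006,0.028]
  ]
}}

```text
clock: 22.5
position: [0.4604, -0.1095, 0.0238]
ee_rot: [1.0, -0.005, -0.001, 0.001]
ft_force: [-5.2, 1.4, 13.9]
grip_width: 0.389
```

Seated. Release and retreat.

{"method": "move_arm", "body": {
  "moves": [
    [0,0,0,0,0,-0.0004,0.036],
    [0,0,0,0,0,-0.0004,0.055],
    [0,0,0,0,0,-0.0004,0.055],
    [0,0,0,0,0,-0.0004,0.055],
    [0,0,0,0,0,-0.03,0.055],
    [0,0,0,0,0,-0.07,0.055],
    [0,0,0,0,0,-0.12,0.055],
    [0,0,0,0,0,-0.17,0.055],
    [0,0,0,0,0,-0.2,0.055],
    [0,0,0,0,0,-0.2,0.055]
  ]
}}

```text
clock: 23.5
position: [0.4627, -0.1096, 0.2276]
ee_rot: [1.0, -0.005, 0.003, 0.001]
ft_force: [0.2, 1.5, -1.0]
grip_width: 0.641
```

{"method": "move_arm", "body": {
  "moves": [
    [0,0,0,0.05,0.05,0,0.055],
    [0,0,0,0.05,0.05,0,0.055],
    [0,0,0,0.05,0.05,0,0.055],
    [0,0,0,0.05,0.05,0,0.055]
  ]
}}

```text
clock: 23.9
position: [0.5096, -0.1595, 0.2218]
ee_rot: [1.0, -0.005, -0.002, 0.0]
ft_force: [-0.3, -0.4, 0.1]
grip_width: 0.646
```

```bash
python3 -c "
from h import *
a=snap('wrist','w11')[1]; b=snap('scene','s11')[1]
cv2.imwrite('pics/f.png',np.hstack([cv2.resize(a,(400,300)),cv2.resize(b[100:310,140:420],(400,300))]))"
```

```text
(no output)
```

View pics/f.png

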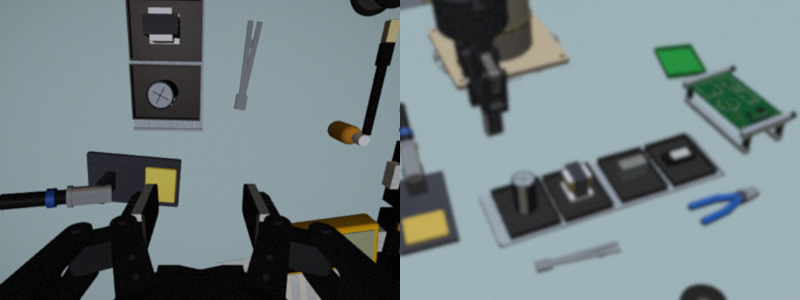

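All four parts are standing upright near the middle of their dishes, in order from the board: converter, film capacitor, transformer, electrolytic. The gripper is clear of them.

```bash
python3 -c "
from h import *
print(manip.hand_in())"
```

```text
the job is handed in; nothing more can be done
None
```

All four parts are in their dishes and the job is handed in, at about 24 s of the 93 s allowed. The board is at the left (+y) end of the rail, so the order from the board outward is:

| Dish | Part |
|---|---|
| dish0 | DC-DC converter |
| dish1 | film capacitor |
| dish2 | transformer |
| dish3 | electrolytic capacitor |

- **Placing:** I lowered each part until it touched the dish floor, with 12–22 N on the wrist, then released it.
- **Final check:** The last wrist and scene pictures show every part upright near the middle of its dish, with the gripper clear of them. The last wrist picture covered only dish2 and dish3; dish0 and dish1 were checked in the scene picture and in earlier close views.
- **Disagreement:** The top and wrist cameras differed by 1–5 mm in y. I corrected each placing with a close wrist view, so I estimate the parts are within about 3 mm of centre, but I did not measure this after release.

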